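# Pull the discard bin down onto its catch with the hook rod

### The arm

A 6-joint arm with a two-finger parallel gripper is mounted at the origin on the work surface. World frame = base frame: x ahead of the robot, y to its left, z up, the work surface at z = 0. Lengths are in mm, angles in degrees, forces in N, time in s.
With the tool pointing down it reaches from about 300 to 850 mm from the base axis. Payload 4.2 kg.
Tool frame: the origin (TCP) lies on the centre line of the jaws, within the pads' length; the fingertips stand 14 mm ahead of it and the grasp point (between the pads) lies 5 mm behind it (env.finger_overhang is the z of the fingertips in the tool frame, in mm); z points along the fingers, y is the line along which they close (so a half turn about z gives the same grasp; the last joint's range is limited). The gripper opens to 91 mm and grips with 3 to 60 N. Pads are 32 mm wide; open, the fingers measure 118 mm over their backs; the gripper's body (76 mm by 178 mm) begins 60 mm behind the grasp point.
Start: joints at [72.938, 18.312, 89.639, -0, 72.044, -1.146], TCP at [157.69, 552.97, 227.976] pointing down, gripper open.
Joint ranges: [-177.97, 177.97], [-48.28, 115.42], [12.27, 149.76], [-77.06, 257.06], [2.81, 150.46], [-146.56, 146.56]. Speed limits (degrees/s): [147.25, 147.25, 180, 180, 180, 180].

### API

Orientations are given as [roll, pitch, yaw] about the fixed x, y, z axes, in that order (R = Rz(yaw) Ry(pitch) Rx(roll)).
In Python, from workcell import sensors, viewer, env gives the robot as it stands. The module is installed in compiled form; this text tells all that it offers.
- The arm moves only by the tool step_arm, never from a script. Its argument "plan" is one flat list of numbers, 6 for each row, row after row: the shift along the tool's x, y, z in cm, then the turn, a rotation vector about the tool's x, y, z in rad. In form: [x, y, z, wx, wy, wz, x, y, z, wx, wy, wz, ...]. A call has 1 to 5 rows; each row shifts and turns the commanded pose from where the row before left it, along the tool's axes as they then stand; what a row does not reach is not made up. A row lasts 1/12 s, in which the tool goes at most 41.7 mm and 7.16 degrees, less where a joint would pass 70% of its speed; a pose out of reach is approached as far as the arm can. A call is refused whole if a number of a shift passes 4.17 or a number of a turn 0.125, either way. A call with a gripper value outside its range is refused whole. "hand" is the finger opening in cm, from 0 to 9.12, set as the call begins (left out, the last holds). The fingers move at their own pace and stop on an object; "newtons" is the grip in N (left out, the last holds). Time passes only in rows, so rows that do not move let the fingers close. It gives the time, the measured TCP pose, the force, the opening and the grip force at its end, in the units of the state.
- sensors.state(): the state, without advancing time (a new reading comes with each control period).
- viewer.grab_frame(name): name is "scene" or "top" or "wrist"; returns a dict with "img" (420x560x3 uint8, red, green, blue), "fx", "fy", "cx", "cy" (pixels), "k1" (the pictures are not rectified: a ray, as slopes to the right and down, at radius r is drawn at 1 + k1 r^2 times it, then the intrinsics apply), "position" and "attitude" of the camera in the world. Camera axes: x right, y down, z forward; pixel columns grow to the right and rows downward; lengths in mm; the calibration is good to about 2 mm. A picture is of the moment at which its call begins. There is no depth.
- env.job_done(): hands the job in; it is judged then, once.
Trained networks look in a picture, given as the dict that the camera call returned (one of the last four; its "shot" number tells which), for a name from the list of things; names that differ only in an ending like _2 or _b are one class to them, and where a whole thing is asked for, a point or a joint stands for the part that bears it (a point fixed in the world has none). Each returns a list of dicts, best first, with "score" (0 to 1); they miss things now and then, are a little off and sometimes report something else, mostly with a low value. They report only what shows in the picture. A call takes as long as a camera call. They do not tell look-alikes from the thing itself.
- viewer.boxes_of(name, picture): "location" ([column, row] in pixels, amid what is visible of it).
- viewer.pinpoint(name, picture): "location" ([column, row] in pixels: a listed point, or the origin of a listed thing).
The state is a dict: "time_s": time; "qpos": joint angles; "qvel": joint speeds; "effort": joint torques, N m; "ee_pos": TCP position; "ee_rot": TCP orientation; "force": force on the tool from outside, world axes, zero at the start; "torque": the same for the moment, N m; "gripper_width": finger opening in mm; "gripper_force": force on a finger pad.
Only numpy, scipy, OpenCV 4.12 (cv2) and the standard library are available. Lean on these libraries where they do the work, as an engineer would, in place of code of your own. Each camera call takes 0.05 s, during which the arm holds its last target. There are 200 camera calls.

### The job

Take the hook rod from its rest, hook it into the high ring on the upright discard bin and pull the bin's top down towards you until its spring catch holds it there by itself. The catch is set at a different place each day, so feel for it: pull with a light, steady hand, stop as soon as it comes up hard, never wrench the ring or stand, and use only the rod on the bin. Then unhook, lay the rod back in its rest as you found it, and leave the cup, jar, leveling bar and scoop where they are.

Things in the scene. Friction and masses are not known exactly. Their poses are not given: they have to be found in the camera images.
- hook_rod: Hook rod: wooden grip with a steel rod bent down into a hook. Origin at the grip point on the rod's axis; x towards the hook, hook points to -z. Grip 20 wide (y), 22 high, x = -75 to 45. Rod 8 dia. runs on to x = 110, then turns straight down as a shank 8 dia., ending 44 below the axis. 160 g. Starts in its rest, axis 70 above the counter, hook down, free space round the grip at the origin.
- hook_tip (a point): Lower end of the hook rod's shank, at x = 110, z = -44 in the rod's frame.
- rod_rest: Black rest fixed to the counter: base plate 170 x 70, two U forks open to the top, 12 thick. Origin on the counter under the rod's place; x towards the hook. Rear fork at x = -55 (slot 32 wide, floor 59 high, walls to 85) carries the grip; front fork at x = 78 (slot 20, floor 66, walls to 92) carries the steel rod. The rod's origin rests 70 above this origin, x axes parallel.
- bin_stand: Aluminium stand fixed to the counter that carries the bin between two cheek plates (at y = +-118, 125 high). Origin on the counter under the pivot axis; z up, x pointing away from the operator's side. The pivot axis runs along the stand's y, 100 above the counter.
- discard_bin: Grey open-topped bin 130 (x) x 176 (y) x 160 high. Origin on the pivot axis, axes parallel to the stand's while upright (its start). Reaches x = -35 to 95; underside 50 below, rim 110 above the origin. A steel strap 34 wide rises from the middle of the front (-x) wall to z = 173, face at x = -40, with the ring. Tilts about y, top towards -x and down. Ring, bin and stand bear at most 16 N from the rod.
- bin_pivot (a point): Middle of the pivot axis, 100 above the stand's origin. A spring and its weight return the bin upright with about 0.3 N m. Once caught the bin stays down when let go; if not caught it swings back upright.
- catch (a point): Pivot of the catch arm, at y = 112 on the pivot axis. The arm's sprung bolt snaps in behind a pin on the bin at a tilt set anywhere from 0.28 to 0.68 rad, not told. Riding over the bolt takes up to 0.3 N m extra in the last 0.2 rad, gone when it snaps in; about 0.025 rad farther a hard rubber stop blocks the bin: a pull rising past 10 N is that stop.
- bin_ring (a point): Centre of the polished steel ring on the front of the bin: inner diameter 28, bar 6 thick, hole axis along the bin's z (vertical while the bin is upright), so the hook's shank drops in from above. At x = -60, z = 165 in the bin's frame: 265 above the counter at the start. It turns with the bin.
- pour_cup: Steel pour cup, bystander, 72 diameter, 75 high; origin under its centre.
- glass_jar: Closed glass jar, bystander, 80 diameter, 120 high; origin under its centre.
- level_bar: Black leveling bar lying flat, bystander, 240 x 30 x 10; origin under its centre.
- scoop: Green enamel scoop, bystander, bowl 85 x 60 x 32 with a handle 85 long to its -x; origin under the bowl's centre.
There are look-alikes about, which are no part of the job. What is meant by the hook_rod is not purple or white, and is the larger of those in its own colour.

How it is judged (in metres and radians):
On the way, in this order (a step that is already met when the one before it is completed fails the run):
1. the hook's shank is down through the ring (horizontal distance between hook_tip and bin_ring below 0.014 m and z of hook_tip in the frame of bin_ring below -0.006 m and angle between discard_bin's own z axis and vertical below 0.2 rad), for 0.1 s.
2. the bin is down past 0.26 rad (angle between discard_bin's own z axis and vertical above 0.26 rad), for 0.2 s.
At the end, for the whole second after the job is handed in: The bin is held tilted down by its catch (more than 0.25 rad, at rest, with nothing touching it), and the hook rod lies still in both forks of its rest, hook forward and down (origin within 25 mm along, 10 mm across and 8 mm in height of its place, heading within 0.2 rad) (angle between discard_bin's own z axis and vertical above 0.25 rad and angular speed of discard_bin below 0.05 rad/s and x of hook_rod in the frame of rod_rest between -0.025 and 0.025 m and y of hook_rod in the frame of rod_rest between -0.01 and 0.01 m and z of hook_rod in the frame of rod_rest between 0.062 and 0.078 m and angle between the x axis of hook_rod and the x axis of rod_rest, either way round below 0.2 rad and angle between the z axis of hook_rod and the z axis of rod_rest, either way round below 0.35 rad and x of hook_tip in the frame of rod_rest above 0.07 m and z of hook_tip in the frame of rod_rest below 0.05 m and linear speed of hook_rod below 0.02 m/s and contact force between hook_rod and bin_stand below 0.2 N).
It fails at once if the rod presses on the ring, bin or stand with more than 16 N (contact force between hook_rod and bin_stand above 16 N).
It fails at once if the gripper or arm touches the bin or its stand (contact force between any of the fingers, the arm and bin_stand above 1 N).
It fails at once if a bystander is moved more than 20 mm (distance of any of pour_cup, glass_jar, level_bar, scoop from where it was at the start of the episode above 0.02 m).
It also fails if it takes over 72 s, if anything falls off the work surface, if the arm or the gripper's body presses on something with over 40 N, if the wrist force passes 120 N, or if a joint passes its speed limit or range.

## Working session

There is one attempt and no reset: what is moved stays moved. The work goes in short steps, Python scripts to look and compute and a tool call to move; the robot and the scene stay as the last step left them, time stands still between calls to the robot, and variables do not carry over. Pictures are saved under pics/ and viewed, at most 13 in all, crops included, and the job is handed in when it is done.

Besides the shell and the picture viewer there is one more tool, called after "Call:" as name(argument=value, ...), one argument or row to a line, values as JSON. step_arm: Moves the arm, as the interface text tells. Its arguments: {"type":"object","properties":{"plan":{"type":"array","items":{"type":"number"}},"hand":{"type":"number"},"newtons":{"type":"number"}},"required":["plan"]}

```bash
mkdir -p pics; cat > h.py <<'E'
import numpy as np, cv2
from scipy.spatial.transform import Rotation as R
from workcell import sensors, viewer, env
def att(f):
    a=np.array(f["attitude"],float)
    return a if a.shape==(3,3) else R.from_euler('xyz',a,degrees=True).as_matrix()
def ray(f,p):
    u=np.array([(p[0]-f["cx"])/f["fx"],(p[1]-f["cy"])/f["fy"]]);s=u.copy()
    for _ in range(20): s=u/(1+f["k1"]*(s@s))
    return att(f)@np.array([s[0],s[1],1.])
def atz(f,p,z):
    d=ray(f,p);o=np.array(f["position"],float);return o+d*(z-o[2])/d[2]
def proj(f,X):
    c=att(f).T@(np.array(X,float)-np.array(f["position"],float));s=c[:2]/c[2];s=s*(1+f["k1"]*(s@s))
    return np.array([s[0]*f["fx"]+f["cx"],s[1]*f["fy"]+f["cy"]])
def tri(fp):
    A=np.zeros((3,3));b=np.zeros(3)
    for f,p in fp:
        d=ray(f,p);d/=np.linalg.norm(d);M=np.eye(3)-np.outer(d,d);A+=M;b+=M@np.array(f["position"],float)
    return np.linalg.solve(A,b)
E
python3 - <<'E'
from h import *
ims=[]
for c in ["scene","top"]:
    f=viewer.grab_frame(c); cv2.imwrite(f"pics/{c}0.png",cv2.resize(f["img"][...,::-1],(784,588)))
    print(c,f["position"],f["attitude"],f["fx"],f["k1"])
    for n in ["hook_rod","hook_tip","rod_rest","bin_stand","bin_pivot","bin_ring","catch","pour_cup","glass_jar","level_bar","scoop"]:
        try: print(n,[(np.round(d["location"]).tolist(),round(d["score"],2)) for d in viewer.pinpoint(n,f)][:5], [np.round(d["location"]).tolist() for d in viewer.boxes_of(n,f)][:5] if n in("hook_rod","rod_rest") else "")
        except Exception as e: print(n,e)
print(sensors.state())
E
```

```text
scene [1025.3356121  -530.12951819 1131.20058495] [-143.39063134    0.73416061   44.40479046] 532.285278764061 -0.08971658591490424
hook_rod [([206.0, 286.0], 0.91), ([132.0, 326.0], 0.89), ([166.0, 227.0], 0.57), ([258.0, 257.0], 0.5)] [[136.0, 325.0], [211.0, 286.0], [164.0, 227.0], [256.0, 260.0], [359.0, 286.0]]
hook_tip [([123.0, 255.0], 0.9), ([245.0, 285.0], 0.74), ([125.0, 292.0], 0.59), ([246.0, 328.0], 0.57)] 
rod_rest [([353.0, 277.0], 0.67), ([210.0, 301.0], 0.61), ([382.0, 171.0], 0.19)] [[215.0, 306.0]]
bin_stand [([343.0, 294.0], 0.79)] 
bin_pivot [([246.0, 328.0], 0.66), ([352.0, 278.0], 0.61)] 
bin_ring [([336.0, 226.0], 0.65)] 
catch [([374.0, 238.0], 0.84)] 
pour_cup [([309.0, 157.0], 0.61), ([208.0, 300.0], 0.47)] 
glass_jar [([384.0, 169.0], 0.73)] 
level_bar [([211.0, 381.0], 0.67)] 
scoop [([282.0, 211.0], 0.57)] 
top [ 366.76715767    8.08187005 1025.97810863] [-1.70705241e+02 -1.19925228e-01 -8.84633935e+01] 394.1207561522558 -0.08506067597231545
hook_rod [([355.0, 306.0], 0.95), ([433.0, 247.0], 0.87), ([385.0, 214.0], 0.73), ([314.0, 215.0], 0.65)] [[357.0,
[... 469 characters left out ...]
([260.0, 238.0], 0.97)] 
{'time_s': 1.4, 'qpos': array([ 7.29370688e+01,  1.83121824e+01,  8.96407574e+01,  1.08565628e-03,
        7.20438415e+01, -1.14464852e+00]), 'qvel': array([-0.045803  , -0.03091594, -0.03211077,  0.01268415, -0.07578951,
        0.10048406]), 'effort': array([-2.58887218e-05, -4.12347758e+01, -2.32230699e+01,  7.28345546e-02,
        3.76192841e-02, -8.90415720e-06]), 'ee_pos': array([157.68508313, 552.95828185, 227.96116244]), 'ee_rot': array([ 1.79996761e+02, -9.68289727e-04,  1.64081383e+02]), 'force': array([-0.04390125, -0.82957325, -0.87941488]), 'torque': array([ 0.02067291, -0.03217796, -0.04756231]), 'gripper_force': 0.0, 'gripper_width': 91.07173154613825}
```

View pics/scene0.png

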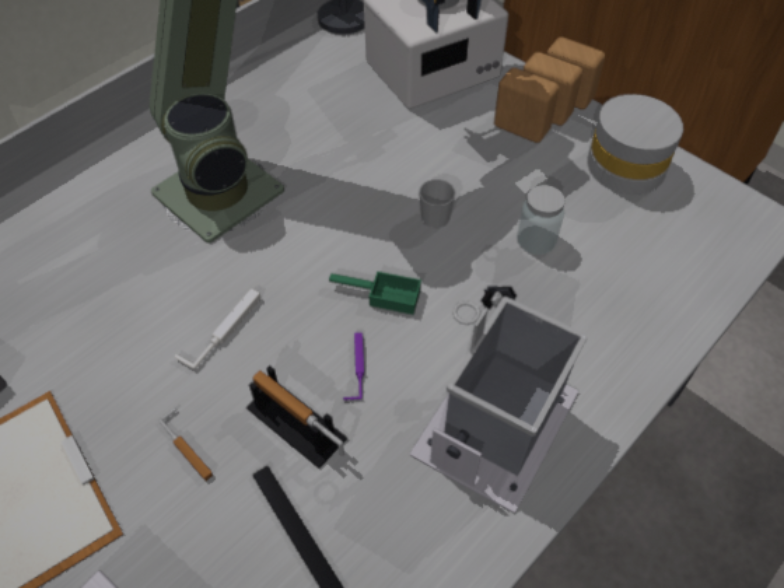

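View pics/top0.png

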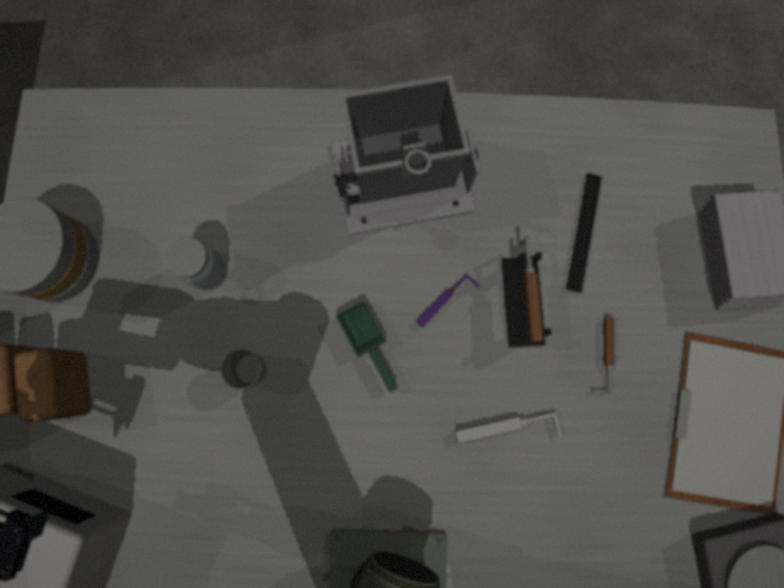

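Candidates, in top view (784 px) pixels: orange rod in the black rest (533,305), the small orange one (608,345), purple (447,300) and white (500,430). I choose the larger orange one, which lies in the rest. The bin stands at (410,140) with its ring at (417,161). The cup, jar, scoop and bar are all clear of these.

```bash
python3 - <<'E'
from h import *
s=viewer.grab_frame("scene");t=viewer.grab_frame("top")
print("img",np.r_[0])
def T(a,b):
    X=tri([(s,a),(t,b)]); return X.round(1),(proj(s,X)-a).round(1),(proj(t,X)-b).round(1)
print("ring",T((334.5,224.5),(298,115)))
print("rod origin",T((206,286),(385,214)))
print("grip rear top end view", T((262/1.4,376/1.4),(541/1.4,343/1.4)))
print("pivot from nets",T((352,278),(288,116)), "catch",T((374,238),(247,127)))
for n,p in [("rear",(541,342)),("gripfront",(531,274)),("rodbend",(525,240)),("mid",(536,308))]:
    print(n,atz(t,np.array(p)/1.4,75).round(1))
for n,p in [("rimFL",(355,168)),("rimFR",(474,151)),("rimBL",(348,96)),("rimBR",(452,78))]: print(n,atz(t,np.array(p)/1.4,210).round(1))
for n,p in [("smallrear",(608,318)),("smallend",(606,366)),]: print(n,atz(t,np.array(p)/1.4,10).round(1))
print("ring@265",atz(t,(298,115),265),atz(s,(334.5,224.5),265))
for n,p in dict(cup=(181,260),jar=(149,192),bar=(417,165),scoop=(260,238)).items(): print(n,atz(t,p,0).round())
# enhanced crop
c=t["img"][130:270,340:460,::-1];c=cv2.resize(c,None,fx=4,fy=4,interpolation=2);c=cv2.convertScaleAbs(c,alpha=1.8,beta=10)
d=s["img"][250:350,150:280,::-1];d=cv2.resize(d,(480,369));
o=np.zeros((560,480+320,3),np.uint8);o[:560,:320]=cv2.resize(c,(480,560))[:,80:400];o[:369,320:]=d
d=s["img"][205:245,310:370,::-1];o[369:,320:606]=cv2.resize(d,(286,191))
cv2.imwrite("pics/crop1.png",o)
E
```

```text
img [0]
ring (array([686.4, -26.7, 258.5]), array([-0.1,  0. ]), array([-0.1, -0.1]))
rod origin (array([ 515.3, -249.3,   77.2]), array([-2.1,  0.1]), array([-1.5, -1.2]))
grip rear top end view (array([ 443. , -250.6,   68.9]), array([-4. , -0.1]), array([-2.9, -2.5]))
pivot from nets (array([746.8, -12.3,  98.5]), array([ 1.7, -0.4]), array([1.2, 1. ])) catch (array([716.3,  92.8, 107.1]), array([-1.1,  0.3]), array([-0.8, -0.7]))
rear [ 438.5 -256.    75. ]
gripfront [ 558.1 -240.1   75. ]
rodbend [ 619.6 -230.4   75. ]
mid [ 497.7 -248.1   75. ]
rimFL [692.1  67.8 210. ]
rimFR [ 726.  -118.4  210. ]
rimBL [814.9  84.  210. ]
rimBR [852.  -83.4 210. ]
smallrear [ 491.2 -402.7   10. ]
smallend [ 401.5 -396.1   10. ]
ring@265 [683.49176064 -26.6178243  265.        ] [689.07148373 -30.19347802 265.        ]
cup [389. 258.   0.]
jar [567. 356.   0.]
bar [ 661. -365.    0.]
scoop [452.  54.   0.]
```

View pics/crop1.png

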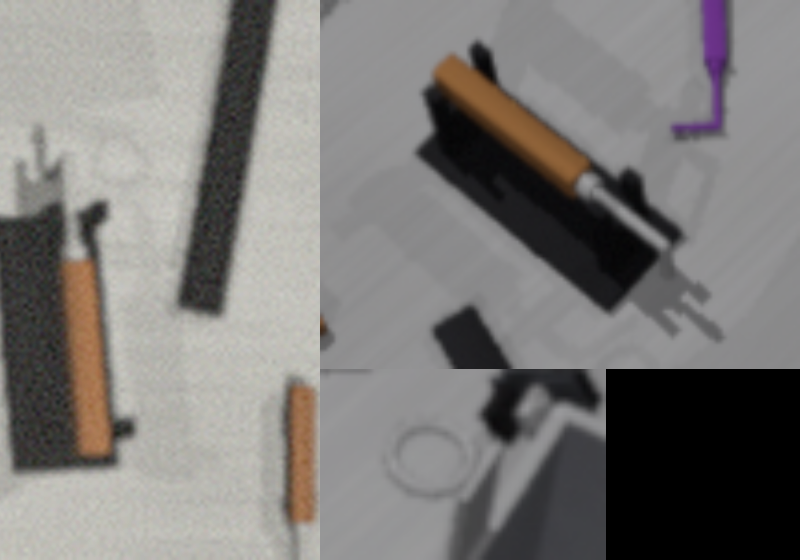

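The crop confirms it: the large orange grip lies in the black rest and the steel end faces the bin. The rod's origin is at about (514,-247), heading about 8°. The ring is at about (686,-28,265) and the bin's yaw is about 11°. Next I write a planner and go above the rest.

```bash
cat > plan.py <<'E'
import sys
from h import *
def plan(target,eul,n,start=None):
    s=sensors.state()
    p=np.array(s["ee_pos"]);r=R.from_euler('xyz',s["ee_rot"],degrees=True)
    if start: p=np.array(start[:3],float);r=R.from_euler('xyz',start[3:],degrees=True)
    rt=R.from_euler('xyz',eul,degrees=True);w=(r.inv()*rt).as_rotvec()
    out=[]
    for i in range(n):
        k=n-i
        sh=r.inv().apply((np.array(target)-p)/k)/10; tw=(r.inv()*rt).as_rotvec()/k
        sh=sh.round(2);tw=tw.round(4)
        p=p+r.apply(sh*10);r=r*R.from_rotvec(tw);out+=[*sh,*tw]
    for i in range(0,len(out),30): print([float(v) for v in out[i:i+30]])
    print("end",p.round(1),r.as_euler('xyz',degrees=True).round(2))
if __name__=="__main__":
    a=[float(x) for x in sys.argv[1:]]; plan(a[:3],a[3:6],int(a[6]),a[7:] or None)
E
python3 plan.py 500 -249 200 180 0 8 25
```

```text
[-2.2, -2.71, 0.11, -0.0, -0.0, 0.109, -2.48, -2.45, 0.11, -0.0, -0.0, 0.109, -2.73, -2.17, 0.11, -0.0, -0.0, 0.109, -2.95, -1.86, 0.11, -0.0, -0.0, 0.109, -3.14, -1.53, 0.11, -0.0, -0.0, 0.109]
[-3.28, -1.18, 0.11, -0.0, -0.0, 0.109, -3.39, -0.81, 0.11, -0.0, -0.0, 0.109, -3.46, -0.44, 0.11, -0.0, -0.0, 0.109, -3.49, -0.06, 0.11, -0.0, -0.0, 0.109, -3.47, 0.32, 0.11, -0.0, -0.0, 0.1089]
[-3.42, 0.69, 0.11, -0.0, -0.0, 0.109, -3.32, 1.06, 0.11, -0.0, -0.0, 0.1089, -3.19, 1.42, 0.11, -0.0, -0.0, 0.109, -3.01, 1.75, 0.11, -0.0, -0.0, 0.1089, -2.81, 2.07, 0.11, -0.0, -0.0, 0.109]
[-2.56, 2.37, 0.11, -0.0, -0.0, 0.1089, -2.29, 2.63, 0.11, -0.0, -0.0, 0.109, -1.99, 2.86, 0.12, -0.0, -0.0, 0.1089, -1.67, 3.06, 0.11, -0.0, -0.0, 0.109, -1.33, 3.23, 0.12, -0.0, -0.0, 0.1089]
[-0.97, 3.35, 0.11, -0.0, -0.0, 0.109, -0.6, 3.44, 0.12, -0.0, -0.0, 0.1089, -0.22, 3.48, 0.11, -0.0, -0.0, 0.109, 0.16, 3.48, 0.12, -0.0, -0.0, 0.1089, 0.54, 3.45, 0.11, -0.0001, -0.0, 0.109]
end [ 500. -249.  200.] [180.  -0.   8.]
```

Call:
step_arm(
  plan=[-2.2,-2.71,0.11,0,0,0.109,-2.48,-2.45,0.11,0,0,0.109,-2.73,-2.17,0.11,0,0,0.109,-2.95,-1.86,0.11,0,0,0.109,-3.14,-1.53,0.11,0,0,0.109],
  hand=7,
)

```text
time_s: 1.92
ee_pos: [226.5, 391.1, 222.4]
ee_rot: [180.0, 0.0, 132.6]
force: [0.6, 0.4, -0.3]
gripper_width: 69.9
gripper_force: 0.0
```

Call:
step_arm(
  plan=[-3.28,-1.18,0.11,0,0,0.109,-3.39,-0.81,0.11,0,0,0.109,-3.46,-0.44,0.11,0,0,0.109,-3.49,-0.06,0.11,0,0,0.109,-3.47,0.32,0.11,0,0,0.109],
)

```text
time_s: 2.33
ee_pos: [295.0, 230.7, 217.2]
ee_rot: [179.9, -0.0, 101.4]
force: [0.0, -0.6, -0.2]
gripper_width: 70.1
gripper_force: 0.0
```

Call:
step_arm(
  plan=[-3.42,0.69,0.11,0,0,0.109,-3.32,1.06,0.11,0,0,0.109,-3.19,1.42,0.11,0,0,0.109,-3.01,1.75,0.11,0,0,0.109,-2.81,2.07,0.11,0,0,0.109],
)

```text
time_s: 2.75
ee_pos: [363.4, 70.1, 211.8]
ee_rot: [179.9, -0.0, 70.1]
force: [2.2, 1.1, -1.1]
gripper_width: 69.9
gripper_force: 0.0
```

Call:
step_arm(
  plan=[-2.56,2.37,0.11,0,0,0.109,-2.29,2.63,0.11,0,0,0.109,-1.99,2.86,0.12,0,0,0.109,-1.67,3.06,0.11,0,0,0.109,-1.33,3.23,0.12,0,0,0.109],
)

```text
time_s: 3.17
ee_pos: [431.9, -90.5, 205.9]
ee_rot: [180.0, -0.0, 38.8]
force: [0.8, 0.2, 0.1]
gripper_width: 70.1
gripper_force: 0.0
```

Call:
step_arm(
  plan=[-0.97,3.35,0.11,0,0,0.109,-0.6,3.44,0.12,0,0,0.109,-0.22,3.48,0.11,0,0,0.109,0.16,3.48,0.12,0,0,0.109,0.54,3.45,0.11,0,0,0.109],
)

```text
time_s: 3.58
ee_pos: [500.2, -250.9, 200.0]
ee_rot: [-180.0, -0.0, 7.6]
force: [0.2, 0.5, 0.1]
gripper_width: 69.9
gripper_force: 0.0
```

```bash
python3 - <<'E'
from h import *
s=sensors.state();print(s["time_s"],s["ee_pos"].round(1),s["ee_rot"].round(2),s["force"].round(2))
f=viewer.grab_frame("wrist");print(f["position"],f["attitude"])
for n in ["hook_rod","hook_tip","rod_rest","bin_ring"]:
    print(n,[(np.round(d["location"]).tolist(),round(d["score"],2),atz(f,d["location"],dict(hook_rod=70,hook_tip=26,rod_rest=0,bin_ring=265)[n]).round(1)) for d in viewer.pinpoint(n,f)][:3])
cv2.imwrite("pics/w1.png",f["img"][...,::-1])
import pickle;pickle.dump(f,open("w1.pkl","wb"))
E
```

```text
3.5833 [ 500.2 -250.9  200. ] [-1.7999e+02 -1.0000e-02  7.6100e+00] [0.22 0.53 0.12]
[ 576.42043926 -239.87170674  355.90230318] [ 1.64158421e+02  1.38389204e-02 -8.23861016e+01]
hook_rod [([392.0, 256.0], 0.91, array([ 459.8, -373.8,   70. ])), ([214.0, 336.0], 0.87, array([ 336.5, -197.6,   70. ])), ([136.0, 163.0], 0.79, array([ 521.8, -109.8,   70. ]))]
hook_tip [([202.0, 140.0], 0.95, array([ 546.9, -160.3,   26. ]))]
rod_rest [([273.0, 178.0], 0.9, array([ 511.9, -241.7,    0. ]))]
bin_ring []
```

View pics/w1.png

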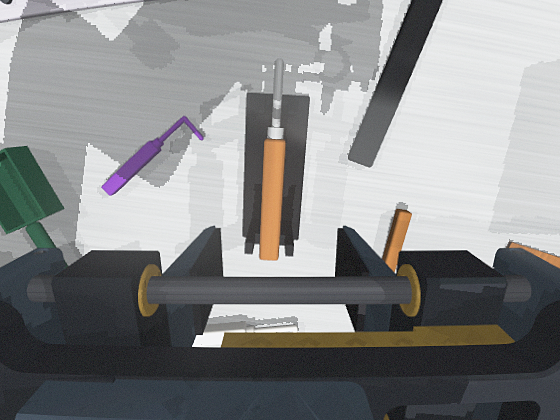

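The wrist view shows the rod in its rest, grip from (270,255) to (274,139) and steel bend at (279,60). The purple look-alike is at (150,165).

```bash
python3 - <<'E'
from h import *
import pickle
f=pickle.load(open("w1.pkl","rb"))
a=atz(f,(273.2,139),81);b=atz(f,(271,252),81);c=atz(f,(279,62),74)
print(a,b,c,np.linalg.norm(a-b),np.linalg.norm(c-a))
for q,w in((a,b),(c,a),(c,b)): d=(q-w); print(np.degrees(np.arctan2(d[1],d[0])))
im=cv2.cvtColor(f["img"],cv2.COLOR_RGB2HSV)
m=(im[...,0]>8)&(im[...,0]<20)&(im[...,1]>120);m[:, :240]=0;m[:,310:]=0
P=[]
for r in range(142,250,6):
    x=np.where(m[r])[0]
    if len(x): P.append(atz(f,((x.min()+x.max())/2,r),80)[:2]); 
P=np.array(P);k=np.polyfit(P[:,0],P[:,1],1);print("line y at 513",np.polyval(k,513),np.degrees(np.arctan(k[0])))
E
```

```text
[ 561.19830689 -236.88584991   81.        ] [ 452.44694475 -248.68123529   81.        ] [ 626.22129044 -233.40397152   74.        ] 109.38916712377139 65.49131138679061
6.190214077524146
3.065171295036035
5.0242055506407315
line y at 513 -241.68757289874327 4.410265244239639
```

```bash
python3 plan.py 514 -242 66 180 0 6 10
```

```text
[0.16, -0.04, 1.34, -0.0001, 0.0001, 0.0035, 0.16, -0.04, 1.34, -0.0001, 0.0001, 0.0034, 0.15, -0.05, 1.34, -0.0001, 0.0001, 0.0035, 0.15, -0.05, 1.34, -0.0001, 0.0001, 0.0034, 0.15, -0.05, 1.33, -0.0001, 0.0001, 0.0035]
[0.16, -0.05, 1.34, -0.0001, 0.0001, 0.0034, 0.15, -0.05, 1.33, -0.0002, 0.0001, 0.0035, 0.16, -0.05, 1.34, -0.0001, 0.0001, 0.0034, 0.15, -0.04, 1.33, -0.0002, 0.0001, 0.0035, 0.16, -0.05, 1.34, -0.0001, 0.0, 0.0034]
end [ 514. -242.   66.] [-180.    0.    6.]
```

Call:
step_arm(
  plan=[0.3,-0.1,1.34,0,0,0.007,0.3,-0.1,1.34,0,0,0.007,0.3,-0.1,1.34,0,0,0.007,0.3,-0.1,1.34,0,0,0.007,0.35,-0.07,1.33,0,0,0.007],
)

```text
time_s: 4.25
ee_pos: [514.1, -240.8, 133.1]
ee_rot: [-180.0, -0.0, 6.1]
force: [0.9, 0.7, -0.3]
gripper_width: 70.5
gripper_force: 0.0
```

Call:
step_arm(
  plan=[0,0,1.34,0,0,0,0,0,1.33,0,0,0,0,0,1.34,0,0,0,0,0,1.33,0,0,0,0,0,1.34,0,0,0],
)

```text
time_s: 4.67
ee_pos: [514.2, -240.9, 66.3]
ee_rot: [-180.0, -0.0, 6.1]
force: [0.3, -0.4, -0.2]
gripper_width: 70.1
gripper_force: 0.0
```

Call:
step_arm(
  plan=[0,0,0,0,0,0,0,0,0,0,0,0,0,0,0,0,0,0,0,0,0,0,0,0,0,0,0,0,0,0],
  hand=1,
  newtons=15,
)

```text
time_s: 5.08
ee_pos: [515.1, -242.5, 67.4]
ee_rot: [179.9, -0.1, 6.0]
force: [-0.8, -0.5, 0.2]
gripper_width: 39.7
gripper_force: 0.0
```

Call:
step_arm(
  plan=[0,0,0,0,0,0,0,0,0,0,0,0,0,0,0,0,0,0,0,0,0,0,0,0,0,0,0,0,0,0],
  newtons=40,
)

```text
time_s: 5.5
ee_pos: [514.7, -242.6, 66.6]
ee_rot: [180.0, -0.0, 5.9]
force: [-0.3, 0.0, 2.0]
gripper_width: 19.3
gripper_force: 40.0
```

Call:
step_arm(
  plan=[0,0,-0.5,0,0,0,0,0,-1,0,0,0,0,0,-2,0,0,0,0,0,-3,0,0,0,0,0,-3,0,0,0],
)

```text
time_s: 5.92
ee_pos: [513.9, -242.2, 162.2]
ee_rot: [-179.9, 0.1, 5.9]
force: [1.0, -0.1, -1.3]
gripper_width: 19.7
gripper_force: 40.0
```

Call:
step_arm(
  plan=[0,0,-4,0,0,0,0,0,-4,0,0,0,0,0,-4,0,0,0,0,0,-4,0,0,0,0,0,-3,0,0,0],
)

```text
time_s: 6.33
ee_pos: [514.6, -242.5, 355.9]
ee_rot: [179.9, -0.2, 6.0]
force: [1.0, -0.5, -1.1]
gripper_width: 19.7
gripper_force: 40.0
```

```bash
python3 - <<'E'
from h import *
s=sensors.state();print(s["time_s"],s["ee_pos"].round(1),s["ee_rot"].round(2),s["force"].round(2))
f=viewer.grab_frame("wrist");P=s["ee_pos"];r=R.from_euler('xyz',s["ee_rot"],degrees=True)
sc=viewer.grab_frame("scene");t=viewer.grab_frame("top")
q=[]
for n,g in (("w",f),("s",sc),("t",t)):
    for k in("hook_tip","bin_ring"): print(n,k,[(np.round(d["location"],1).tolist(),round(d["score"],2)) for d in viewer.pinpoint(k,g)][:4])
    for X in ([108,0,39],[108,0,-5]): print("expect",proj(g,P+r.apply(X)).round(1))
w=f["img"][...,::-1];a=sc["img"][190:310,220:400,::-1];b=t["img"][70:220,240:440,::-1]
o=np.zeros((600,800,3),np.uint8);o[:300,:400]=cv2.resize(w,(400,300));o[:300,400:]=cv2.resize(b,(400,300));o[300:,:450]=cv2.resize(a,(450,300))
cv2.imwrite("pics/c2.png",o)
import pickle;pickle.dump((f,sc,t),open("w2.pkl","wb"))
E
```

```text
6.3333 [ 514.6 -242.5  355.9] [179.86  -0.23   5.95] [ 0.96 -0.53 -1.09]
w hook_tip [([225.7, 145.1], 0.59)]
w bin_ring []
expect [280.1  68.6]
expect [280.6  52.4]
s hook_tip [([127.2, 292.2], 0.89), ([243.6, 286.7], 0.77), ([119.2, 255.3], 0.68), ([238.2, 256.0], 0.55)]
s bin_ring [([333.3, 222.0], 0.96)]
expect [234.9 253.5]
expect [233. 240.]
t hook_tip [([403.5, 308.2], 0.76), ([407.7, 142.2], 0.67), ([343.4, 206.1], 0.57)]
t bin_ring [([301.2, 112.3], 0.66)]
expect [406.5 138.3]
expect [414.2 130.2]
```

View pics/c2.png

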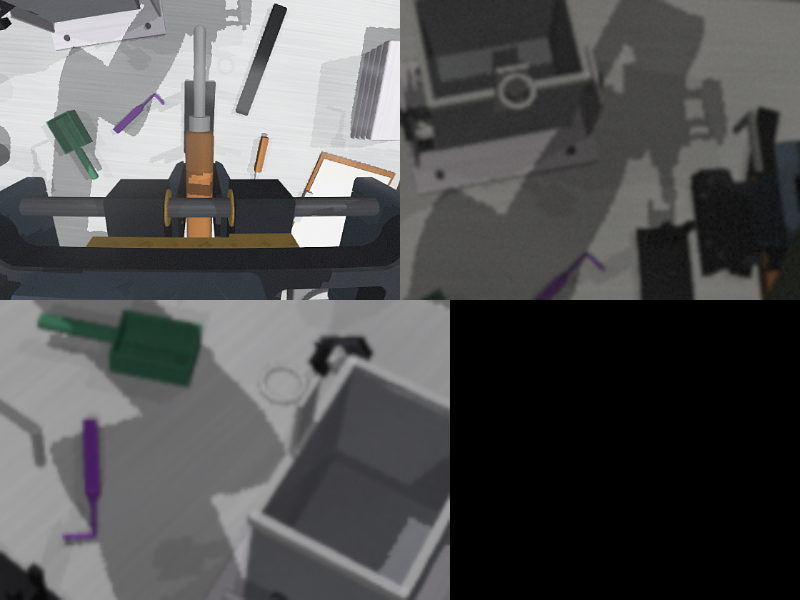

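Picture: rod held square, bend at (200,28) in the wrist panel. The ring shows at (517,91) in the top panel and (282,386) in the scene panel. Now I go over the ring.

```bash
python3 plan.py 580 -48.5 340 180 0 11 10
```

```text
[0.86, -1.86, 0.1, -0.0002, 0.0003, -0.0088, 0.87, -1.85, 0.1, -0.0002, 0.0003, -0.0088, 0.89, -1.84, 0.1, -0.0002, 0.0003, -0.0088, 0.91, -1.84, 0.09, -0.0002, 0.0003, -0.0088, 0.92, -1.83, 0.1, -0.0002, 0.0003, -0.0088]
[0.94, -1.82, 0.09, -0.0002, 0.0003, -0.0088, 0.95, -1.81, 0.1, -0.0002, 0.0003, -0.0089, 0.97, -1.8, 0.09, -0.0003, 0.0003, -0.0088, 0.99, -1.79, 0.1, -0.0002, 0.0003, -0.0089, 1.0, -1.79, 0.09, -0.0003, 0.0003, -0.0088]
end [580.  -48.5 340. ] [180.  -0.  11.]
```

Call:
step_arm(
  plan=[0.86,-1.86,0.1,0,0,-0.0088,0.87,-1.85,0.1,0,0,-0.0088,0.89,-1.84,0.1,0,0,-0.0088,0.91,-1.84,0.09,0,0,-0.0088,0.92,-1.83,0.1,0,0,-0.0088],
)

```text
time_s: 7.2
ee_pos: [547.5, -144.7, 345.3]
ee_rot: [-179.9, 0.1, 8.5]
force: [-0.2, 0.0, -1.2]
gripper_width: 20.1
gripper_force: 40.0
```

Call:
step_arm(
  plan=[0.94,-1.82,0.09,0,0,-0.0088,0.95,-1.81,0.1,0,0,-0.0089,0.97,-1.8,0.09,0,0,-0.0088,0.99,-1.79,0.1,0,0,-0.0089,1.0,-1.79,0.09,0,0,-0.0088],
)

```text
time_s: 7.62
ee_pos: [580.5, -47.7, 340.5]
ee_rot: [-180.0, 0.1, 11.0]
force: [0.6, 0.7, -1.4]
gripper_width: 19.7
gripper_force: 40.0
```

Call:
step_arm(
  plan=[0,0,0,0,0,0,0,0,0,0,0,0],
)

```text
time_s: 7.78
ee_pos: [580.5, -48.0, 340.5]
ee_rot: [-180.0, 0.1, 11.1]
force: [-0.6, -1.2, -1.9]
gripper_width: 20.1
gripper_force: 40.0
```

```bash
cat > look.py <<'E'
from h import *
import sys,pickle
s=sensors.state();print(s["time_s"],s["ee_pos"].round(1),s["ee_rot"].round(2),s["force"].round(2))
P=s["ee_pos"];r=R.from_euler('xyz',s["ee_rot"],degrees=True)
o=np.zeros((600,800,3),np.uint8);F={}
for i,c in enumerate(("wrist","scene","top")):
    g=viewer.grab_frame(c);F[c]=g
    e=proj(g,P+r.apply([110,0,39]))
    print(c,"tip exp",e.round(1),"bend exp",proj(g,P+r.apply([110,0,-5])).round(1),"ring exp",proj(g,[686,-28,265]).round(1))
    for k in("hook_tip","bin_ring"): print(k,[(np.round(d["location"],1).tolist(),round(d["score"],2)) for d in viewer.pinpoint(k,g)][:4])
    x0=int(np.clip(e[0]-50,0,460));y0=int(np.clip(e[1]-37,0,345))
    o[300*(i//2):300*(i//2)+300,400*(i%2):400*(i%2)+400]=cv2.resize(g["img"][y0:y0+75,x0:x0+100,::-1],(400,300),interpolation=2)
    print("crop origin",x0,y0,"x4")
cv2.imwrite(sys.argv[1],o);pickle.dump(F,open("F.pkl","wb"))
E
python3 look.py pics/c3.png
```

```text
7.7833 [580.5 -48.  340.5] [-1.7998e+02  1.4000e-01  1.1100e+01] [-0.61 -1.24 -1.94]
wrist tip exp [280.1  65.2] bend exp [280.5  47.9] ring exp [280.9  78.1]
hook_tip [([421.4, 313.2], 0.95), ([277.3, 83.8], 0.53)]
bin_ring [([280.1, 83.3], 0.97)]
crop origin 230 28 x4
scene tip exp [336.9 212.5] bend exp [338.9 198.7] ring exp [334.  222.9]
hook_tip [([127.1, 292.0], 0.79), ([121.0, 257.5], 0.79), ([337.1, 218.2], 0.77), ([243.9, 284.7], 0.56)]
bin_ring [([347.1, 296.7], 0.6), ([332.3, 225.6], 0.57)]
crop origin 286 175 x4
top tip exp [299.1 105.5] bend exp [300.4  95.6] ring exp [298.7 113.9]
hook_tip [([424.4, 279.7], 0.72), ([403.6, 308.7], 0.54), ([243.5, 124.5], 0.48)]
bin_ring []
crop origin 249 68 x4
```

View pics/c3.png

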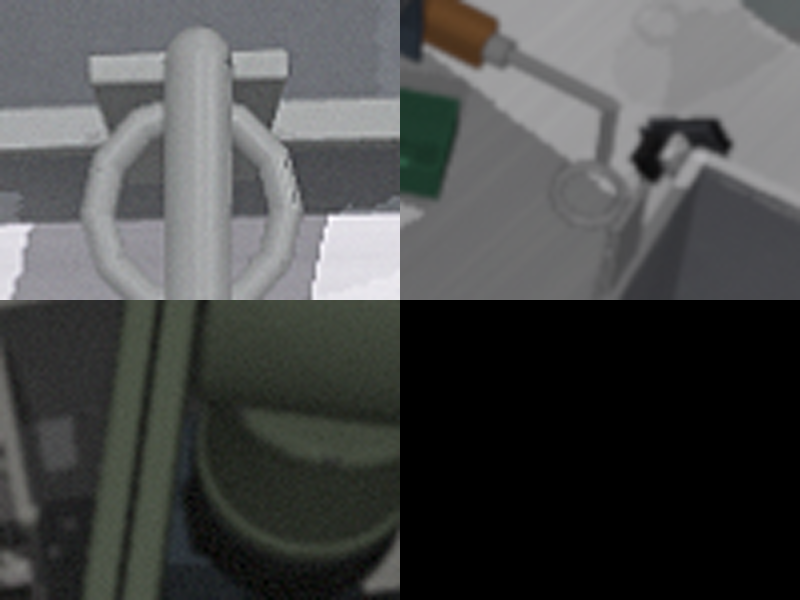

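Very clear view. In the wrist image the ring centre is about (278,80), with the rod column at 279.5. In the scene image the ring is at (333.5,223.3), the bend at (340,200) and the shank bottom at about (338,216).

```bash
python3 - <<'E'
from h import *
import pickle
F=pickle.load(open("F.pkl","rb"));w,s=F["wrist"],F["scene"]
y=np.radians(11.1);ex=np.array([np.cos(y),np.sin(y),0]);ey=np.array([-np.sin(y),np.cos(y),0]);P=np.array([580.5,-48,340.5])
def loc(X): d=X-P; return np.array([d@ex,d@ey,d[2]]).round(1)
print("ring wrist",loc(atz(w,(278.2,79.8),265)),"ring scene",loc(atz(s,(333.5,223.3),265)),"tri",loc(tri([(w,(278.2,79.8)),(s,(333.5,223.3))])))
print("bend top edge wrist",loc(atz(w,(279.5,34.8),345.5)), "bend scene",loc(atz(s,(340.2,200),345.5)),"tip scene",loc(atz(s,(337.8,216.2),301.5)))
print("strap top corners wrist",[loc(atz(w,(230+a/4,28+b/4),273)) for a,b in((90,60),(287,55))])
E
```

```text
ring wrist [106.2   1.3 -75.5] ring scene [106.9  -2.  -75.5] tri [106.2   1.  -79.6]
bend top edge wrist [115.4   0.5   5. ] bend scene [113.6  -1.4   5. ] tip scene [115.7  -6.7 -39. ]
strap top corners wrist [array([128.6,  18.6, -67.5]), array([129.4, -14.6, -67.5])]
```

Call:
step_arm(
  plan=[-0.25,-0.05,0.3,0,0,0,-0.25,-0.05,0.6,0,0,0,0,0,0.6,0,0,0,0,0,0.6,0,0,0,0,0,0.6,0,0,0],
)

```text
time_s: 8.65
ee_pos: [575.2, -48.7, 313.8]
ee_rot: [-180.0, 0.0, 11.0]
force: [-0.4, 0.2, -2.3]
gripper_width: 19.8
gripper_force: 40.0
```

Call:
step_arm(
  plan=[0,0,0.5,0,0,0,0,0,0.5,0,0,0,0,0,0.3,0,0,0,0,0,0.2,0,0,0,0,0,0,0,0,0],
)

```text
time_s: 9.07
ee_pos: [575.4, -48.7, 299.2]
ee_rot: [-180.0, 0.0, 11.0]
force: [-0.3, -0.7, -1.0]
gripper_width: 19.9
gripper_force: 40.0
```

Call:
step_arm(
  plan=[0,0,0.4,0,0,0,0,0,0.4,0,0,0,0,0,0.4,0,0,0,0,0,0.2,0,0,0,0,0,0,0,0,0],
)

```text
time_s: 9.48
ee_pos: [575.2, -48.6, 285.0]
ee_rot: [-180.0, 0.1, 11.0]
force: [0.2, -1.0, -1.3]
gripper_width: 19.9
gripper_force: 40.0
```

```bash
python3 look.py pics/c4.png
```

```text
9.4833 [575.2 -48.6 285. ] [-1.7997e+02  7.0000e-02  1.1000e+01] [ 0.19 -1.   -1.27]
wrist tip exp [280.1  65.2] bend exp [280.5  47.8] ring exp [281.9  53.2]
hook_tip []
bin_ring [([275.4, 59.8], 0.69)]
crop origin 230 28 x4
scene tip exp [332.3 227.4] bend exp [334.1 214.7] ring exp [334.  222.9]
hook_tip [([121.7, 254.8], 0.87), ([125.7, 289.3], 0.8), ([332.6, 231.8], 0.76), ([243.6, 283.8], 0.68)]
bin_ring [([332.8, 223.2], 0.85)]
crop origin 282 190 x4
top tip exp [298.  118.8] bend exp [299.2 110.3] ring exp [298.7 113.9]
hook_tip [([421.0, 282.1], 0.73)]
bin_ring []
crop origin 248 81 x4
```

View pics/c4.png

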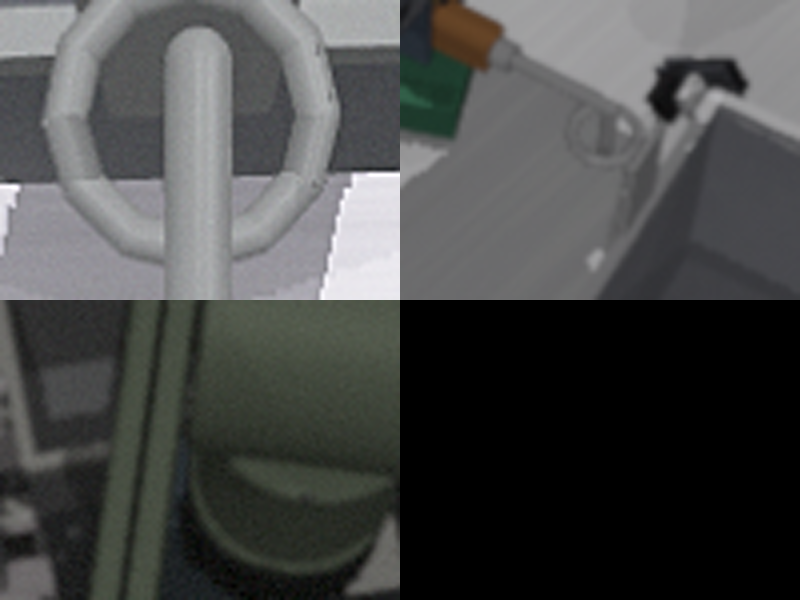

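The shank is through the ring: wrist crop at (198,60), inside the ring, and the scene crop shows its end below the ring. Now I take up the slack and swing about the pivot.

Call:
step_arm(
  plan=[-0.3,0,0,0,0,0,-0.3,0,0,0,0,0,-0.2,0,0,0,0,0,-0.2,0,0,0,0,0,0,0,0,0,0,0],
)

```text
time_s: 10.35
ee_pos: [565.2, -50.7, 285.9]
ee_rot: [-180.0, 0.0, 11.0]
force: [-1.0, 0.2, -1.6]
gripper_width: 19.4
gripper_force: 40.0
```

Call:
step_arm(
  plan=[-0.185,0,0.181,0,0.01,0,-0.278,0,0.272,0,0.015,0,-0.278,0,0.272,0,0.015,0,-0.185,0,0.181,0,0.01,0,0,0,0,0,0,0],
)

```text
time_s: 10.77
ee_pos: [556.2, -52.3, 276.4]
ee_rot: [-180.0, -2.9, 11.0]
force: [0.0, 0.1, -1.7]
gripper_width: 19.6
gripper_force: 40.0
```

Call:
step_arm(
  plan=[-0.278,0,0.272,0,0.015,0,-0.278,0,0.272,0,0.015,0,-0.278,0,0.272,0,0.015,0,-0.278,0,0.272,0,0.015,0,0,0,0,0,0,0],
)

```text
time_s: 11.18
ee_pos: [545.9, -54.3, 264.6]
ee_rot: [-180.0, -6.3, 11.0]
force: [1.5, 0.5, -2.4]
gripper_width: 19.6
gripper_force: 40.0
```

Call:
step_arm(
  plan=[-0.278,0,0.272,0,0.015,0,-0.278,0,0.272,0,0.015,0,-0.278,0,0.272,0,0.015,0,-0.278,0,0.272,0,0.015,0,0,0,0,0,0,0],
)

```text
time_s: 11.6
ee_pos: [536.7, -56.2, 252.4]
ee_rot: [-180.0, -9.7, 11.0]
force: [1.7, 0.8, -1.3]
gripper_width: 19.7
gripper_force: 40.0
```

Call:
step_arm(
  plan=[-0.185,0,0.181,0,0.01,0,-0.185,0,0.181,0,0.01,0,-0.185,0,0.181,0,0.01,0,0,0,0,0,0,0],
)

```text
time_s: 11.93
ee_pos: [532.1, -57.0, 245.8]
ee_rot: [-180.0, -11.4, 11.0]
force: [1.4, 0.8, -2.1]
gripper_width: 20.0
gripper_force: 40.0
```

```bash
python3 look.py pics/c5.png
```

```text
11.9333 [532.1 -57.  245.8] [-179.98  -11.42   10.99] [ 1.4   0.79 -2.09]
wrist tip exp [280.1  64.9] bend exp [280.6  47.5] ring exp [282.3 -50. ]
hook_tip [([352.1, 223.0], 0.73), ([275.7, 264.2], 0.48)]
bin_ring [([279.8, 36.9], 0.62)]
crop origin 230 27 x4
scene tip exp [315.5 223.6] bend exp [312.8 209.4] ring exp [334.  222.9]
hook_tip [([317.9, 227.3], 0.97), ([125.5, 292.3], 0.91), ([246.5, 283.7], 0.64), ([123.7, 257.6], 0.6)]
bin_ring [([321.4, 223.2], 0.93), ([307.3, 158.7], 0.48)]
crop origin 265 186 x4
top tip exp [300.8 138.6] bend exp [302.8 135.5] ring exp [298.7 113.9]
hook_tip [([423.0, 280.3], 0.81), ([403.4, 309.4], 0.52)]
bin_ring [([301.4, 131.0], 0.77), ([416.4, 166.0], 0.48)]
crop origin 250 101 x4
```

View pics/c5.png

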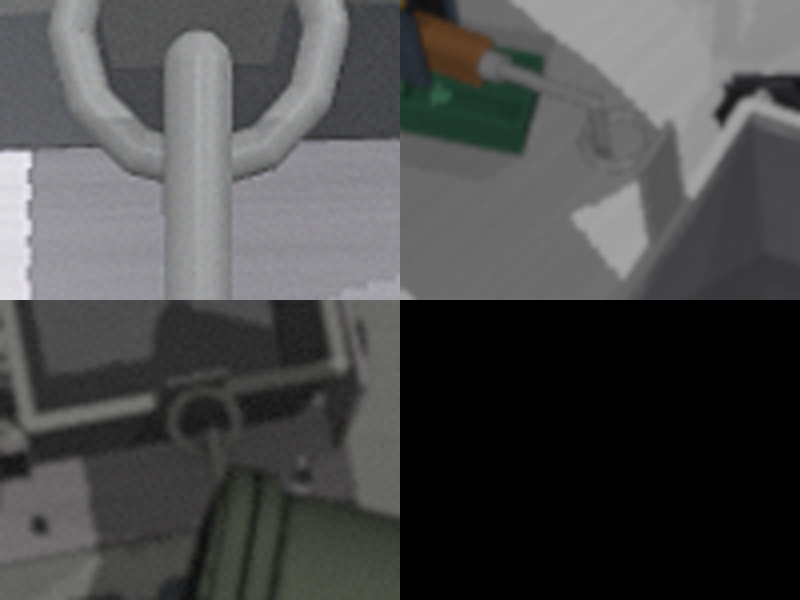

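The ring sits on the shank and follows (scene ring 321,223; tilt about 0.2). Now I pull in fine steps and watch the force.

Call:
step_arm(
  plan=[-0.092,0,0.09,0,0.005,0,-0.092,0,0.09,0,0.005,0,-0.092,0,0.09,0,0.005,0,-0.092,0,0.09,0,0.005,0,0,0,0,0,0,0],
)

```text
time_s: 12.8
ee_pos: [529.4, -57.6, 241.7]
ee_rot: [-180.0, -12.6, 11.0]
force: [2.0, -0.0, -1.4]
gripper_width: 19.4
gripper_force: 40.0
```

Call:
step_arm(
  plan=[-0.092,0,0.09,0,0.005,0,-0.092,0,0.09,0,0.005,0,-0.092,0,0.09,0,0.005,0,-0.092,0,0.09,0,0.005,0,0,0,0,0,0,0],
)

```text
time_s: 13.22
ee_pos: [526.8, -58.1, 237.3]
ee_rot: [-180.0, -13.7, 11.0]
force: [1.4, 0.5, -0.9]
gripper_width: 19.7
gripper_force: 40.0
```

Call:
step_arm(
  plan=[-0.092,0,0.09,0,0.005,0,-0.092,0,0.09,0,0.005,0,-0.092,0,0.09,0,0.005,0,-0.092,0,0.09,0,0.005,0,0,0,0,0,0,0],
)

```text
time_s: 13.63
ee_pos: [524.1, -58.6, 232.9]
ee_rot: [-180.0, -14.9, 11.0]
force: [2.0, 0.0, -1.2]
gripper_width: 19.7
gripper_force: 40.0
```

Call:
step_arm(
  plan=[-0.092,0,0.09,0,0.005,0,-0.092,0,0.09,0,0.005,0,-0.092,0,0.09,0,0.005,0,-0.092,0,0.09,0,0.005,0,0,0,0,0,0,0],
)

```text
time_s: 14.05
ee_pos: [521.6, -59.1, 228.5]
ee_rot: [-180.0, -16.0, 11.0]
force: [1.9, -0.3, -1.4]
gripper_width: 19.5
gripper_force: 40.0
```

Call:
step_arm(
  plan=[-0.092,0,0.09,0,0.005,0,-0.092,0,0.09,0,0.005,0,-0.092,0,0.09,0,0.005,0,-0.092,0,0.09,0,0.005,0,0,0,0,0,0,0],
)

```text
time_s: 14.47
ee_pos: [519.1, -59.5, 223.9]
ee_rot: [-180.0, -17.2, 11.0]
force: [2.5, -0.5, -1.2]
gripper_width: 19.6
gripper_force: 40.0
```

Call:
step_arm(
  plan=[-0.092,0,0.09,0,0.005,0,-0.092,0,0.09,0,0.005,0,-0.092,0,0.09,0,0.005,0,-0.092,0,0.09,0,0.005,0,0,0,0,0,0,0],
)

```text
time_s: 14.88
ee_pos: [516.7, -60.0, 219.3]
ee_rot: [-180.0, -18.3, 11.0]
force: [1.6, -0.0, -1.1]
gripper_width: 19.8
gripper_force: 40.0
```

Call:
step_arm(
  plan=[-0.092,0,0.09,0,0.005,0,-0.092,0,0.09,0,0.005,0,-0.092,0,0.09,0,0.005,0,-0.092,0,0.09,0,0.005,0,0,0,0,0,0,0],
)

```text
time_s: 15.3
ee_pos: [514.5, -60.4, 214.7]
ee_rot: [-180.0, -19.5, 11.0]
force: [2.4, 0.1, -0.4]
gripper_width: 20.0
gripper_force: 40.0
```

Call:
step_arm(
  plan=[-0.092,0,0.09,0,0.005,0,-0.092,0,0.09,0,0.005,0,-0.092,0,0.09,0,0.005,0,-0.092,0,0.09,0,0.005,0,0,0,0,0,0,0],
)

```text
time_s: 15.72
ee_pos: [512.2, -60.8, 210.1]
ee_rot: [-180.0, -20.6, 11.0]
force: [2.0, 0.2, -1.7]
gripper_width: 19.6
gripper_force: 40.0
```

Call:
step_arm(
  plan=[-0.092,0,0.09,0,0.005,0,-0.092,0,0.09,0,0.005,0,-0.092,0,0.09,0,0.005,0,-0.092,0,0.09,0,0.005,0,0,0,0,0,0,0],
)

```text
time_s: 16.13
ee_pos: [510.2, -61.2, 205.4]
ee_rot: [-180.0, -21.7, 11.0]
force: [2.1, -0.3, -0.8]
gripper_width: 20.0
gripper_force: 40.0
```

Call:
step_arm(
  plan=[-0.092,0,0.09,0,0.005,0,-0.092,0,0.09,0,0.005,0,-0.092,0,0.09,0,0.005,0,-0.092,0,0.09,0,0.005,0,0,0,0,0,0,0],
)

```text
time_s: 16.55
ee_pos: [508.1, -61.6, 200.6]
ee_rot: [-180.0, -22.9, 11.0]
force: [1.6, -0.2, -1.7]
gripper_width: 19.8
gripper_force: 40.0
```

Call:
step_arm(
  plan=[-0.092,0,0.09,0,0.005,0,-0.092,0,0.09,0,0.005,0,-0.092,0,0.09,0,0.005,0,-0.092,0,0.09,0,0.005,0,0,0,0,0,0,0],
)

```text
time_s: 16.97
ee_pos: [506.2, -62.0, 195.9]
ee_rot: [-180.0, -24.0, 11.0]
force: [2.0, -0.6, -1.4]
gripper_width: 19.7
gripper_force: 40.0
```

Call:
step_arm(
  plan=[-0.092,0,0.09,0,0.005,0,-0.092,0,0.09,0,0.005,0,-0.092,0,0.09,0,0.005,0,-0.092,0,0.09,0,0.005,0,0,0,0,0,0,0],
)

```text
time_s: 17.38
ee_pos: [504.7, -62.5, 191.3]
ee_rot: [-180.0, -25.2, 11.0]
force: [2.7, -0.0, -0.2]
gripper_width: 19.8
gripper_force: 40.0
```

Call:
step_arm(
  plan=[-0.092,0,0.09,0,0.005,0,-0.092,0,0.09,0,0.005,0,-0.092,0,0.09,0,0.005,0,-0.092,0,0.09,0,0.005,0,0,0,0,0,0,0],
)

```text
time_s: 17.8
ee_pos: [503.0, -62.8, 186.4]
ee_rot: [-180.0, -26.4, 11.0]
force: [4.1, -0.6, 0.7]
gripper_width: 19.8
gripper_force: 40.0
```

```bash
cat > tilt.py <<'E'
from h import *
s=sensors.state();print(s["time_s"],s["ee_pos"].round(1),s["ee_rot"].round(2),s["force"].round(2))
y=np.radians(11.3);ex=np.array([np.cos(y),np.sin(y),0]);piv=np.array([684.6,-26.4,265])+60*ex-[0,0,165]
S=[viewer.grab_frame(c) for c in("scene","top")]
for g in S:
    L=[np.array(d["location"]) for d in viewer.pinpoint("bin_ring",g) if d["score"]>.2][:3]
    for l in L:
        th=np.arange(0,.8,.005);Q=[proj(g,piv+ex*(-60*np.cos(a)-165*np.sin(a))+np.array([0,0,165*np.cos(a)-60*np.sin(a)])) for a in th]
        e=np.linalg.norm(np.array(Q)-l,axis=1);print(l.round(1),"theta",th[e.argmin()].round(3),"err px",e.min().round(1))
E
python3 tilt.py
```

```text
17.8 [503.  -62.8 186.4] [-179.98  -26.36   10.97] [ 4.08 -0.62  0.69]
[302.6 220.9] theta 0.495 err px 0.8
[304.3 153.5] theta 0.485 err px 1.7
```

Call:
step_arm(
  plan=[-0.092,0,0.09,0,0.005,0,-0.092,0,0.09,0,0.005,0,0,0,0,0,0,0],
)

```text
time_s: 18.25
ee_pos: [502.2, -62.9, 184.0]
ee_rot: [-180.0, -26.9, 11.0]
force: [2.9, -1.3, -0.6]
gripper_width: 19.9
gripper_force: 40.0
```

Call:
step_arm(
  plan=[-0.092,0,0.09,0,0.005,0,-0.092,0,0.09,0,0.005,0,0,0,0,0,0,0],
)

```text
time_s: 18.5
ee_pos: [501.3, -63.1, 181.6]
ee_rot: [-180.0, -27.5, 11.0]
force: [3.3, 0.5, 0.3]
gripper_width: 19.8
gripper_force: 40.0
```

Call:
step_arm(
  plan=[-0.092,0,0.09,0,0.005,0,-0.092,0,0.09,0,0.005,0,0,0,0,0,0,0],
)

```text
time_s: 18.75
ee_pos: [500.5, -63.2, 179.0]
ee_rot: [-180.0, -28.1, 11.0]
force: [3.3, 0.1, -0.2]
gripper_width: 20.1
gripper_force: 40.0
```

Call:
step_arm(
  plan=[-0.092,0,0.09,0,0.005,0,-0.092,0,0.09,0,0.005,0,0,0,0,0,0,0],
)

```text
time_s: 19.0
ee_pos: [499.5, -63.3, 176.4]
ee_rot: [-180.0, -28.6, 11.0]
force: [2.4, 0.1, -0.4]
gripper_width: 19.5
gripper_force: 40.0
```

Call:
step_arm(
  plan=[-0.092,0,0.09,0,0.005,0,-0.092,0,0.09,0,0.005,0,0,0,0,0,0,0],
)

```text
time_s: 19.25
ee_pos: [498.8, -63.4, 174.0]
ee_rot: [-180.0, -29.2, 11.0]
force: [2.5, 1.0, -0.2]
gripper_width: 20.0
gripper_force: 40.0
```

Call:
step_arm(
  plan=[-0.092,0,0.09,0,0.005,0,-0.092,0,0.09,0,0.005,0,0,0,0,0,0,0],
)

```text
time_s: 19.5
ee_pos: [498.1, -63.5, 171.5]
ee_rot: [-180.0, -29.8, 11.0]
force: [3.5, -0.1, -0.7]
gripper_width: 19.6
gripper_force: 40.0
```

Call:
step_arm(
  plan=[-0.092,0,0.09,0,0.005,0,-0.092,0,0.09,0,0.005,0,0,0,0,0,0,0],
)

```text
time_s: 19.75
ee_pos: [497.4, -63.7, 169.1]
ee_rot: [-180.0, -30.3, 11.0]
force: [2.7, 0.1, -0.1]
gripper_width: 19.6
gripper_force: 40.0
```

Call:
step_arm(
  plan=[-0.092,0,0.09,0,0.005,0,-0.092,0,0.09,0,0.005,0,0,0,0,0,0,0],
)

```text
time_s: 20.0
ee_pos: [496.9, -63.8, 166.6]
ee_rot: [-180.0, -30.9, 11.0]
force: [2.0, 0.0, -0.3]
gripper_width: 19.7
gripper_force: 40.0
```

```bash
python3 tilt.py
```

```text
20.0 [496.9 -63.8 166.6] [-179.96  -30.92   10.97] [ 2.    0.03 -0.29]
[300.1 229. ] theta 0.615 err px 7.8
[300.8 220.7] theta 0.53 err px 0.1
[306.4 157.2] theta 0.54 err px 3.5
```

Call:
step_arm(
  plan=[-0.092,0,0.09,0,0.005,0,-0.092,0,0.09,0,0.005,0,0,0,0,0,0,0],
)

```text
time_s: 20.45
ee_pos: [496.4, -64.0, 164.2]
ee_rot: [-180.0, -31.5, 11.0]
force: [2.0, -0.7, 0.4]
gripper_width: 20.1
gripper_force: 40.0
```

Call:
step_arm(
  plan=[-0.092,0,0.09,0,0.005,0,-0.092,0,0.09,0,0.005,0,0,0,0,0,0,0],
)

```text
time_s: 20.7
ee_pos: [495.7, -64.1, 161.7]
ee_rot: [-180.0, -32.1, 11.0]
force: [2.8, 0.0, 0.2]
gripper_width: 20.0
gripper_force: 40.0
```

Call:
step_arm(
  plan=[-0.092,0,0.09,0,0.005,0,-0.092,0,0.09,0,0.005,0,0,0,0,0,0,0],
)

```text
time_s: 20.95
ee_pos: [495.1, -64.2, 159.1]
ee_rot: [-180.0, -32.6, 11.0]
force: [2.6, -0.6, -0.4]
gripper_width: 19.9
gripper_force: 40.0
```

Call:
step_arm(
  plan=[-0.092,0,0.09,0,0.005,0,-0.092,0,0.09,0,0.005,0,0,0,0,0,0,0],
)

```text
time_s: 21.2
ee_pos: [494.6, -64.3, 156.7]
ee_rot: [-180.0, -33.2, 11.0]
force: [2.6, -0.8, -0.5]
gripper_width: 19.5
gripper_force: 40.0
```

Call:
step_arm(
  plan=[-0.092,0,0.09,0,0.005,0,-0.092,0,0.09,0,0.005,0,0,0,0,0,0,0],
)

```text
time_s: 21.45
ee_pos: [494.1, -64.4, 154.3]
ee_rot: [-180.0, -33.8, 11.0]
force: [2.2, -0.1, 0.4]
gripper_width: 19.7
gripper_force: 40.0
```

Call:
step_arm(
  plan=[-0.092,0,0.09,0,0.005,0,-0.092,0,0.09,0,0.005,0,0,0,0,0,0,0],
)

```text
time_s: 21.7
ee_pos: [493.6, -64.5, 151.8]
ee_rot: [-180.0, -34.4, 11.0]
force: [1.9, -0.2, -0.6]
gripper_width: 19.4
gripper_force: 40.0
```

```bash
python3 tilt.py; python3 look.py pics/c6.png
```

```text
21.7 [493.6 -64.5 151.8] [-179.95  -34.35   10.97] [ 1.92 -0.18 -0.6 ]
[300.1 223.8] theta 0.565 err px 2.9
[305.8 157.7] theta 0.545 err px 2.8
21.9 [493.8 -64.4 152. ] [-179.98  -34.36   11.01] [ 1.26 -0.39 -1.29]
wrist tip exp [280.1  64.4] bend exp [280.5  46.7] ring exp [ 282.5 -205.4]
hook_tip [([371.4, 250.9], 0.79)]
bin_ring [([283.2, 37.6], 0.56)]
crop origin 230 27 x4
scene tip exp [297.6 227.4] bend exp [288.1 212.4] ring exp [334.  222.9]
hook_tip [([297.7, 228.9], 0.95), ([124.0, 291.7], 0.78), ([245.5, 284.1], 0.75)]
bin_ring [([298.4, 224.0], 0.68)]
crop origin 247 190 x4
top tip exp [302.8 163.5] bend exp [305.9 170.1] ring exp [298.7 113.9]
hook_tip [([422.1, 280.6], 0.63), ([305.1, 167.0], 0.62), ([401.2, 310.7], 0.62), ([345.4, 208.9], 0.54)]
bin_ring [([304.9, 162.5], 0.89), ([243.2, 126.7], 0.66)]
crop origin 252 126 x4
```

View pics/c6.png

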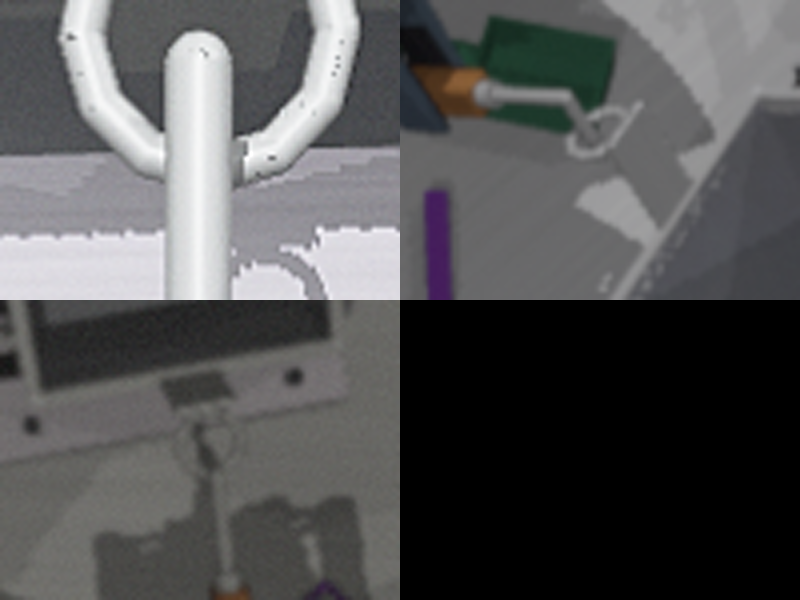

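The ring still rides on the shank and the tilt is about 0.6. Continuing in single small steps.

Call:
step_arm(
  plan=[-0.092,0,0.09,0,0.005,0,-0.092,0,0.09,0,0.005,0,0,0,0,0,0,0],
)

```text
time_s: 22.6
ee_pos: [493.3, -64.7, 149.4]
ee_rot: [-180.0, -35.0, 11.0]
force: [1.9, 0.9, 0.1]
gripper_width: 19.6
gripper_force: 40.0
```

Call:
step_arm(
  plan=[-0.092,0,0.09,0,0.005,0,0,0,0,0,0,0],
)

```text
time_s: 22.77
ee_pos: [493.1, -64.8, 148.2]
ee_rot: [-180.0, -35.2, 11.0]
force: [2.0, -0.2, -0.9]
gripper_width: 19.7
gripper_force: 40.0
```

Call:
step_arm(
  plan=[-0.092,0,0.09,0,0.005,0,-0.092,0,0.09,0,0.005,0,0,0,0,0,0,0],
)

```text
time_s: 23.02
ee_pos: [492.5, -64.7, 145.5]
ee_rot: [-180.0, -35.8, 11.0]
force: [2.2, 0.4, -0.6]
gripper_width: 19.7
gripper_force: 40.0
```

Call:
step_arm(
  plan=[-0.092,0,0.09,0,0.005,0,-0.092,0,0.09,0,0.005,0,0,0,0,0,0,0],
)

```text
time_s: 23.27
ee_pos: [492.0, -64.7, 142.9]
ee_rot: [-179.9, -36.3, 11.0]
force: [0.9, 0.3, -0.6]
gripper_width: 19.9
gripper_force: 40.0
```

Call:
step_arm(
  plan=[-0.092,0,0.09,0,0.005,0,-0.092,0,0.09,0,0.005,0,0,0,0,0,0,0],
)

```text
time_s: 23.52
ee_pos: [491.6, -64.8, 140.4]
ee_rot: [-179.9, -36.9, 11.0]
force: [1.7, -0.6, -0.8]
gripper_width: 20.2
gripper_force: 40.0
```

Call:
step_arm(
  plan=[-0.092,0,0.09,0,0.005,0,0,0,0,0,0,0],
)

```text
time_s: 23.68
ee_pos: [491.7, -65.0, 139.4]
ee_rot: [-180.0, -37.2, 11.0]
force: [2.4, -0.1, -0.7]
gripper_width: 20.2
gripper_force: 40.0
```

Call:
step_arm(
  plan=[-0.092,0,0.09,0,0.005,0,-0.092,0,0.09,0,0.005,0,0,0,0,0,0,0],
)

```text
time_s: 23.93
ee_pos: [491.3, -65.0, 136.8]
ee_rot: [-180.0, -37.8, 11.0]
force: [2.1, -0.5, 0.1]
gripper_width: 19.9
gripper_force: 40.0
```

Call:
step_arm(
  plan=[-0.092,0,0.09,0,0.005,0,0,0,0,0,0,0],
)

```text
time_s: 24.1
ee_pos: [491.1, -65.0, 135.6]
ee_rot: [-180.0, -38.1, 11.0]
force: [2.7, 0.2, -0.4]
gripper_width: 19.8
gripper_force: 40.0
```

```bash
python3 tilt.py
```

```text
24.1 [491.1 -65.  135.6] [-179.96  -38.1    10.97] [ 2.74  0.21 -0.42]
[295.8 223.1] theta 0.65 err px 0.6
[305.1 165.3] theta 0.665 err px 1.6
```

Call:
step_arm(
  plan=[-0.092,0,0.09,0,0.005,0,-0.092,0,0.09,0,0.005,0,0,0,0,0,0,0],
)

```text
time_s: 24.55
ee_pos: [491.0, -65.2, 133.1]
ee_rot: [-180.0, -38.7, 11.0]
force: [2.8, -0.1, 0.7]
gripper_width: 20.2
gripper_force: 40.0
```

Call:
step_arm(
  plan=[-0.092,0,0.09,0,0.005,0,0,0,0,0,0,0],
)

```text
time_s: 24.72
ee_pos: [491.2, -65.2, 132.2]
ee_rot: [-180.0, -39.0, 11.0]
force: [3.2, 0.2, 2.3]
gripper_width: 19.7
gripper_force: 40.0
```

Call:
step_arm(
  plan=[-0.092,0,0.09,0,0.005,0,0,0,0,0,0,0],
)

```text
time_s: 24.88
ee_pos: [491.5, -65.3, 131.3]
ee_rot: [-180.0, -39.4, 11.0]
force: [4.2, 1.1, 2.3]
gripper_width: 19.8
gripper_force: 40.0
```

Call:
step_arm(
  plan=[-0.092,0,0.09,0,0.005,0,0,0,0,0,0,0],
)

```text
time_s: 25.05
ee_pos: [491.8, -65.4, 130.5]
ee_rot: [-180.0, -39.7, 11.0]
force: [4.3, -0.4, 2.8]
gripper_width: 19.6
gripper_force: 40.0
```

Call:
step_arm(
  plan=[-0.05,0,0.05,0,0.0027,0,0,0,0,0,0,0],
)

```text
time_s: 25.22
ee_pos: [492.0, -65.4, 130.0]
ee_rot: [-180.0, -39.9, 11.0]
force: [5.4, 0.4, 4.9]
gripper_width: 20.1
gripper_force: 40.0
```

Call:
step_arm(
  plan=[-0.05,0,0.05,0,0.0027,0,0,0,0,0,0,0],
)

```text
time_s: 25.38
ee_pos: [492.1, -65.4, 129.5]
ee_rot: [-180.0, -40.1, 11.0]
force: [6.7, 0.2, 4.1]
gripper_width: 20.1
gripper_force: 40.0
```

It has come up hard at about 9 N, well above the spring plus bolt, so this is the stop. I ease off to see whether the catch holds.

Call:
step_arm(
  plan=[0.185,0,-0.181,0,-0.01,0,0.185,0,-0.181,0,-0.01,0,0.185,0,-0.181,0,-0.01,0,0.185,0,-0.181,0,-0.01,0,0.185,0,-0.181,0,-0.01,0],
)

```text
time_s: 25.8
ee_pos: [491.0, -65.0, 140.0]
ee_rot: [180.0, -36.8, 11.0]
force: [2.2, 0.4, -0.2]
gripper_width: 20.0
gripper_force: 40.0
```

Call:
step_arm(
  plan=[0.185,0,-0.181,0,-0.01,0,0.185,0,-0.181,0,-0.01,0,0,0,0,0,0,0],
)

```text
time_s: 26.05
ee_pos: [491.7, -64.6, 145.2]
ee_rot: [180.0, -35.7, 11.1]
force: [-0.8, 0.1, -0.5]
gripper_width: 19.8
gripper_force: 40.0
```

```bash
python3 tilt.py; python3 look.py pics/c7.png
```

```text
26.05 [491.7 -64.6 145.2] [179.96 -35.73  11.11] [-0.85  0.13 -0.48]
[297.3 224.8] theta 0.635 err px 2.8
[304.1 162.4] theta 0.615 err px 0.8
[149.3 193.9] theta 0.795 err px 155.9
26.25 [491.5 -64.5 144.7] [-179.94  -35.73   10.98] [ 0.41 -0.46 -1.27]
wrist tip exp [280.1  64.4] bend exp [280.5  46.8] ring exp [ 283.2 -216.8]
hook_tip [([374.1, 252.0], 0.94)]
bin_ring [([284.8, 38.3], 0.97)]
crop origin 230 27 x4
scene tip exp [296.5 227.8] bend exp [286.6 213. ] ring exp [334.  222.9]
hook_tip [([123.5, 291.0], 0.95), ([298.4, 232.2], 0.83), ([121.8, 256.9], 0.8), ([243.9, 287.1], 0.68)]
bin_ring [([296.3, 226.6], 0.68)]
crop origin 246 190 x4
top tip exp [302.7 165.3] bend exp [305.9 172.4] ring exp [298.7 113.9]
hook_tip [([424.2, 279.8], 0.92), ([402.7, 311.2], 0.7), ([308.1, 167.3], 0.68), ([343.5, 208.2], 0.67)]
bin_ring [([305.4, 162.2], 0.63), ([146.2, 191.7], 0.15)]
crop origin 252 128 x4
```

View pics/c7.png

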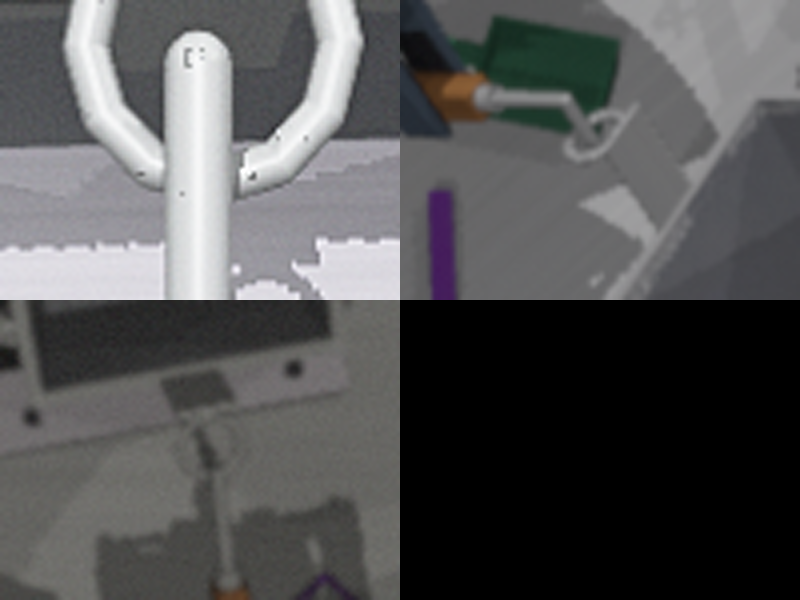

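The force is now zero and a gap has opened at the ring bottom (wrist crop 198,185), so the catch holds. I centre the shank in the hole and draw it out along its own axis.

Call:
step_arm(
  plan=[0.2,0,0,0,0,0,0.2,0,0,0,0,0,0.2,0,0,0,0,0,0,0,0,0,0,0],
)

```text
time_s: 27.03
ee_pos: [497.9, -64.0, 149.7]
ee_rot: [180.0, -35.9, 11.0]
force: [0.3, 0.7, -1.8]
gripper_width: 19.9
gripper_force: 40.0
```

```bash
python3 tilt.py; python3 -c "
from h import *
print(viewer.pinpoint('bin_ring',viewer.grab_frame('wrist'))[:1])"
```

```text
27.0333 [497.9 -64.  149.7] [179.97 -35.88  11.03] [ 0.34  0.67 -1.84]
[295.6 224.8] theta 0.675 err px 2.0
[305.7 163.3] theta 0.635 err px 2.3
[259.6 234. ] theta 0.795 err px 75.8
[{'location': [283.1, 55.6], 'score': 0.58}]
```

Call:
step_arm(
  plan=[0,0,-0.4,0,0,0,0,0,-0.6,0,0,0,0,0,-0.6,0,0,0,0,0,-0.6,0,0,0,0,0,0,0,0,0],
)

```text
time_s: 27.75
ee_pos: [484.5, -66.6, 168.0]
ee_rot: [179.9, -35.9, 11.0]
force: [-0.2, -0.4, -0.7]
gripper_width: 19.9
gripper_force: 40.0
```

Call:
step_arm(
  plan=[0,0,-0.8,0,0,0,0,0,-0.8,0,0,0,0,0,-1,0,0,0,0,0,-1.5,0,0,0,0,0,-1.5,0,0,0],
)

```text
time_s: 28.17
ee_pos: [451.8, -72.4, 212.3]
ee_rot: [-179.9, -35.8, 11.0]
force: [-0.2, 0.5, -0.5]
gripper_width: 19.7
gripper_force: 40.0
```

```bash
python3 tilt.py; python3 plan.py 430 -90 320 180 0 8 15; python3 plan.py 514.5 -242.5 160 180 0 6 10 430 -90 320 180 0 8
```

```text
28.1667 [451.8 -72.4 212.3] [-179.94  -35.76   10.99] [-0.19  0.54 -0.51]
[296.  226.1] theta 0.68 err px 3.3
[305.5 161.9] theta 0.61 err px 2.2
[0.28, 0.09, -0.68, -0.0011, -0.0417, 0.0034, 0.25, 0.08, -0.69, -0.0011, -0.0417, 0.0034, 0.23, 0.08, -0.7, -0.0011, -0.0417, 0.0034, 0.2, 0.09, -0.71, -0.0011, -0.0417, 0.0034, 0.17, 0.08, -0.72, -0.0011, -0.0417, 0.0034]
[0.14, 0.09, -0.72, -0.0011, -0.0417, 0.0033, 0.11, 0.09, -0.73, -0.0011, -0.0417, 0.0033, 0.08, 0.09, -0.73, -0.0011, -0.0417, 0.0034, 0.04, 0.09, -0.74, -0.0011, -0.0417, 0.0033, 0.02, 0.09, -0.74, -0.001, -0.0417, 0.0034]
[-0.02, 0.09, -0.74, -0.0011, -0.0418, 0.0033, -0.05, 0.09, -0.73, -0.001, -0.0417, 0.0034, -0.07, 0.08, -0.73, -0.0011, -0.0418, 0.0033, -0.11, 0.09, -0.73, -0.001, -0.0417, 0.0034, -0.13, 0.09, -0.73, -0.0011, -0.0418, 0.0033]
end [430.1 -90.  320. ] [180.   0.   8.]
[0.62, 1.63, 1.6, -0.0, -0.0, 0.0035, 0.63, 1.63, 1.6, -0.0, -0.0, 0.0035, 0.64, 1.62, 1.6, -0.0, -0.0, 0.0035, 0.64, 1.62, 1.6, -0.0, -0.0, 0.0035, 0.65, 1.62, 1.6, -0.0, -0.0, 0.0035]
[0.65, 1.62, 1.6, -0.0, -0.0, 0.0035, 0.66, 1.61, 1.6, -0.0, -0.0, 0.0035, 0.66, 1.61, 1.6, -0.0, -0.0, 0.0035, 0.67, 1.61, 1.6, -0.0, -0.0, 0.0035, 0.68, 1.61, 1.6, -0.0, -0.0, 0.0034]
end [ 514.5 -242.5  160. ] [180.   0.   6.]
```

The bin holds by itself. Carrying the rod back.

Call:
step_arm(
  plan=[0.28,0.09,-0.68,-0.0011,-0.0417,0.0034,0.25,0.08,-0.69,-0.0011,-0.0417,0.0034,0.23,0.08,-0.7,-0.0011,-0.0417,0.0034,0.2,0.09,-0.71,-0.0011,-0.0417,0.0034,0.17,0.08,-0.72,-0.0011,-0.0417,0.0034],
)

```text
time_s: 28.78
ee_pos: [445.0, -78.0, 247.5]
ee_rot: [-179.7, -23.7, 9.9]
force: [-0.0, 0.7, -1.7]
gripper_width: 19.9
gripper_force: 40.0
```

Call:
step_arm(
  plan=[0.14,0.09,-0.72,-0.0011,-0.0417,0.0033,0.11,0.09,-0.73,-0.0011,-0.0417,0.0033,0.08,0.09,-0.73,-0.0011,-0.0417,0.0034,0.04,0.09,-0.74,-0.0011,-0.0417,0.0033,0.02,0.09,-0.74,-0.001,-0.0417,0.0034],
)

```text
time_s: 29.2
ee_pos: [437.9, -83.7, 283.3]
ee_rot: [-179.7, -11.7, 9.0]
force: [0.4, -0.8, -1.2]
gripper_width: 19.9
gripper_force: 40.0
```

Call:
step_arm(
  plan=[-0.02,0.09,-0.74,-0.0011,-0.0418,0.0033,-0.05,0.09,-0.73,-0.001,-0.0417,0.0034,-0.07,0.08,-0.73,-0.0011,-0.0418,0.0033,-0.11,0.09,-0.73,-0.001,-0.0417,0.0034,-0.13,0.09,-0.73,-0.0011,-0.0418,0.0033],
)

```text
time_s: 29.62
ee_pos: [430.6, -89.4, 319.1]
ee_rot: [-179.9, 0.2, 8.1]
force: [-0.6, 0.5, -2.3]
gripper_width: 19.9
gripper_force: 40.0
```

Call:
step_arm(
  plan=[0.62,1.63,1.6,0,0,0.0035,0.63,1.63,1.6,0,0,0.0035,0.64,1.62,1.6,0,0,0.0035,0.64,1.62,1.6,0,0,0.0035,0.65,1.62,1.6,0,0,0.0035],
)

```text
time_s: 30.03
ee_pos: [473.2, -166.2, 237.8]
ee_rot: [-179.9, 0.1, 7.1]
force: [-0.4, -1.3, -0.8]
gripper_width: 19.4
gripper_force: 40.0
```

Call:
step_arm(
  plan=[0.65,1.62,1.6,0,0,0.0035,0.66,1.61,1.6,0,0,0.0035,0.66,1.61,1.6,0,0,0.0035,0.67,1.61,1.6,0,0,0.0035,0.68,1.61,1.6,0,0,0.0034],
)

```text
time_s: 30.45
ee_pos: [515.3, -242.5, 157.4]
ee_rot: [-179.9, 0.1, 6.0]
force: [-0.1, 0.9, -1.3]
gripper_width: 20.0
gripper_force: 40.0
```

Call:
step_arm(
  plan=[0,0,0,0,0,0,0,0,0,0,0,0,0,0,0,0,0,0],
)

```text
time_s: 30.7
ee_pos: [514.6, -241.7, 159.4]
ee_rot: [-179.9, 0.1, 6.0]
force: [-0.9, 0.2, -1.8]
gripper_width: 19.6
gripper_force: 40.0
```

```bash
python3 plan.py 514.5 -242.5 100 180 0 6 5; python3 - <<'E'
from h import *
f=viewer.grab_frame("wrist");cv2.imwrite("pics/w8.png",f["img"][...,::-1])
s=sensors.state();print(s["ee_pos"].round(1),s["ee_rot"].round(2))
E
```

```text
[-0.0, 0.02, 1.19, -0.0004, 0.0003, 0.0001, -0.0, 0.02, 1.19, -0.0003, 0.0002, 0.0001, -0.0, 0.01, 1.19, -0.0004, 0.0003, 0.0002, -0.01, 0.02, 1.19, -0.0003, 0.0002, 0.0001, -0.0, 0.01, 1.18, -0.0004, 0.0003, 0.0002]
end [ 514.5 -242.5  100. ] [180.  -0.   6.]
[ 514.7 -241.7  160.1] [-1.7995e+02  1.0000e-02  6.0500e+00]
```

View pics/w8.png

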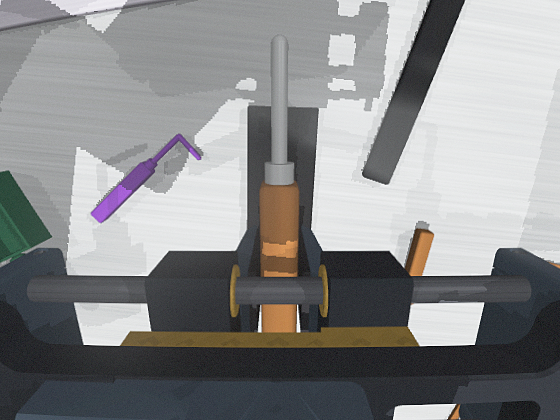

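Rod unchanged in the grip (bend still at (279,38)) and straight above the rest (280,110–240). Lowering.

Call:
step_arm(
  plan=[0,0.04,1.3,0,0,0,0,0.04,1.3,0,0,0,0,0,1.2,0,0,0,0,0,1.2,0,0,0,0,0,1,0,0,0],
)

```text
time_s: 31.17
ee_pos: [514.7, -242.5, 100.3]
ee_rot: [180.0, -0.0, 6.1]
force: [-0.6, 0.3, -1.4]
gripper_width: 19.6
gripper_force: 40.0
```

Call:
step_arm(
  plan=[0,0,1,0,0,0,0,0,0.9,0,0,0,0,0,0.7,0,0,0,0,0,0.5,0,0,0,0,0,0,0,0,0],
)

```text
time_s: 31.58
ee_pos: [514.0, -243.0, 68.0]
ee_rot: [-179.9, 0.1, 6.0]
force: [-0.5, -0.6, -2.1]
gripper_width: 19.7
gripper_force: 40.0
```

Call:
step_arm(
  plan=[0,0,0.1,0,0,0,0,0,0.05,0,0,0,0,0,0,0,0,0],
)

```text
time_s: 31.83
ee_pos: [514.8, -243.4, 67.9]
ee_rot: [180.0, -0.0, 6.0]
force: [-0.4, -0.1, -1.4]
gripper_width: 19.8
gripper_force: 40.0
```

Call:
step_arm(
  plan=[0,0,0,0,0,0,0,0,0,0,0,0,0,0,0,0,0,0,0,0,0,0,0,0,0,0,0,0,0,0],
  hand=6,
)

```text
time_s: 32.25
ee_pos: [514.7, -243.3, 67.7]
ee_rot: [180.0, 0.0, 6.0]
force: [-0.4, 0.1, -0.6]
gripper_width: 50.3
gripper_force: 0.0
```

Call:
step_arm(
  plan=[0,0,-0.5,0,0,0,0,0,-1,0,0,0,0,0,-2,0,0,0,0,0,-3,0,0,0,0,0,-3,0,0,0],
)

```text
time_s: 32.67
ee_pos: [514.2, -243.1, 163.9]
ee_rot: [-180.0, 0.1, 6.0]
force: [0.8, -0.1, 0.2]
gripper_width: 60.3
gripper_force: 0.0
```

Call:
step_arm(
  plan=[-3,0,-3,0,0,0,-3,0,-3,0,0,0,-3,0,-3,0,0,0,0,0,0,0,0,0,0,0,0,0,0,0],
)

```text
time_s: 33.08
ee_pos: [426.7, -253.2, 253.9]
ee_rot: [179.8, -0.3, 5.9]
force: [0.8, -0.8, 0.7]
gripper_width: 59.8
gripper_force: 0.0
```

```bash
python3 tilt.py; python3 - <<'E'
from h import *
f=viewer.grab_frame("wrist");g=viewer.grab_frame("scene")
o=np.zeros((420,800,3),np.uint8);o[:300,:400]=cv2.resize(f["img"],(400,300))[...,::-1];o[:300,400:]=cv2.resize(g["img"],(400,300))[...,::-1]
cv2.imwrite("pics/w9.png",o)
E
```

```text
33.0833 [ 426.7 -253.2  253.9] [179.8   -0.26   5.93] [ 0.84 -0.82  0.67]
[295.7 222.6] theta 0.65 err px 0.1
[304.5 161.1] theta 0.595 err px 1.3
```

View pics/w9.png

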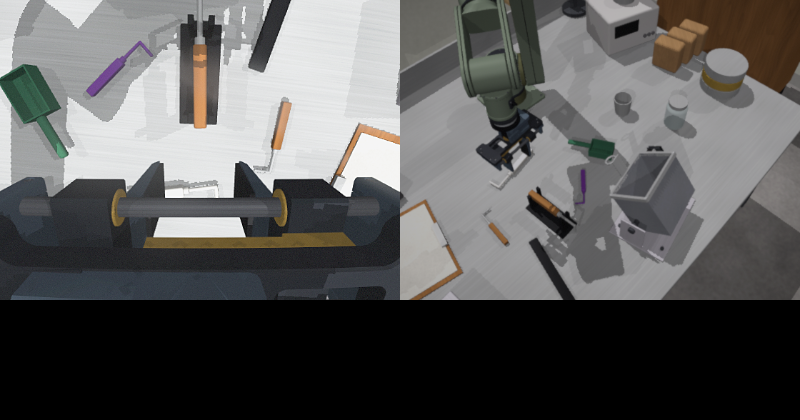

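The rod lies straight in both forks (wrist panel 201,90) and the bin stays tilted (scene panel 650,190). The bystanders look unmoved, so I hand in.

```bash
python3 -c "
from workcell import env
print(env.job_done())"
```

```text
the job is handed in; nothing more can be done
None
```

I handed the job in at about 33 s: the bin's catch holds it down at about 0.65 rad, the hook rod is back in its rest, and the cup, jar, bar and scoop look unmoved in the last picture; no verdict came back.

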